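Set up a small cheese for pressing

ROBOT

A 7-joint arm with a two-finger parallel gripper is mounted at the origin on the work surface. World frame = base frame: x ahead of the robot, y to its left, z up, the work surface at z = 0. Lengths are in mm, angles in degrees, forces in N, time in s.
With the tool pointing down it reaches from about 400 to 750 mm from the base axis. Payload 19.5 kg.
Tool frame: the origin (TCP) lies midway between the tips of the shut fingers; the grasp point (between the pads) lies ctrl.grasp_offset behind it (ctrl.grasp_offset is the distance from the TCP to the grasp point, in mm); z points along the fingers, y is the line along which they close (so a half turn about z gives the same grasp; the last joint's range is limited). The gripper opens to 85 mm and grips with 20 to 120 N. Pads are 22 mm wide; open, the fingers measure 114 mm over their backs; the gripper's body (76 mm by 85 mm) begins 54 mm behind the grasp point. The pads swing forward as they close: fully open they stand 13 mm farther back than shut.
Start: joints at [69.517, 40.479, -1.581, 85.061, 1.261, 54.483, -4.326], TCP at [178.574, -546.54, 231.268] pointing down, gripper open.
Joint ranges: [-155.06, 155.06], [-18.47, 123.98], [-90, 86.84], [0, 140.48], [-83.41, 263.41], [0, 116], [-161.91, 161.91]. Speed limits (degrees/s): [108.29, 108.29, 147.25, 147.25, 172.46, 172.46, 172.46].

INTERFACE

Orientations are given as [roll, pitch, yaw] about the fixed x, y, z axes, in that order (R = Rz(yaw) Ry(pitch) Rx(roll)).
In Python, from bench import ctrl, cams gives the robot as it stands.
- The arm moves only by the shell command python3 -m creep 'ROWS'. ROWS is JSON, one flat list of numbers, 7 for each row, row after row: the turn, a rotation vector about the tool's x, y, z scaled (see below), then the shift along the tool's x, y, z scaled (see below), then the opening, from 0 (shut) to 1 (fully open). In form: [rx, ry, rz, dx, dy, dz, fingers, rx, ry, rz, dx, dy, dz, fingers, ...]. A call has 1 to 20 rows; each row is the pose to reach, as a shift and turn from the pose commanded when the call began, along the tool's axes at that moment, turning the shorter way round; what a row does not reach only later rows make up. The controller multiplies each number of a shift by 250 mm and each number of a turn by 180 degrees. A row lasts 1/10 s, in which the tool goes at most 50 mm and 8.59 degrees, less where a joint would pass 70% of its speed; a pose out of reach is approached as far as the arm can. A call with a number of a shift or a turn outside -1 to 1 is refused whole. A call with a gripper value outside its range is refused whole. The fingers move at their own pace and stop on an object; the grip force is fixed at half the most. Time passes only in rows, so rows that repeat a pose let the fingers close. It gives the time, the measured TCP pose, the force, the opening and the grip force at its end, in the units of the state.
- ctrl.state(): the state, without advancing time (a new reading comes with each control period).
- cams.read_camera(name): name is "scene" or "top" or "wrist"; returns the picture (420x560x3 uint8, red, green, blue); there is no depth.
- cams.camera_info(name): a dict with "fx", "fy", "cx", "cy" (pixels), "k1" (the pictures are not rectified: a ray, as slopes to the right and down, at radius r is drawn at 1 + k1 r^2 times it, then the intrinsics apply), "origin" and "orientation" of the camera in the world. Camera axes: x right, y up, looking along -z (the intrinsics and any distortion apply to the point x, -y, -z); pixel columns grow to the right and rows downward; lengths in mm; the calibration is good to about 2 mm. A picture is of the moment at which its call begins: read the wrist's pose just before it. camera_info takes no time and is no camera call; for the wrist camera it gives the pose at the moment of the call.
- ctrl.hand_in(): hands the job in; it is judged then, once.
Trained networks look in the newest picture that a camera, given by its name, has taken for a name from the list of things; names that differ only in an ending like _2 or _b are one class to them, and where a whole thing is asked for, a point or a joint stands for the part that bears it (a point fixed in the world has none). Each returns a list of dicts, best first, with "conf" (0 to 1); they miss things now and then, are a little off and sometimes report something else, mostly with a low value. They report only what shows in the picture. A call takes as long as a camera call. They do not tell look-alikes from the thing itself.
- cams.find_in(query, camera): "bbox" ([left, top, right, bottom] in pixels, round what is visible of it).
- cams.landmark_of(query, camera): "pixel" ([column, row] in pixels: a listed point, or the origin of a listed thing).
The state is a dict: "time_s": time; "joint_pos": joint angles; "qd": joint speeds; "effort": joint torques, N m; "tcp_pos": TCP position; "tool_rot": TCP orientation; "ft_force": force on the tool from outside, world axes, zero at the start; "wrist_torque": the same for the moment, N m; "gripper_width": finger opening in mm; "grasp_force": force on a finger pad.
Only numpy, scipy, OpenCV 4.12 (cv2) and the standard library are available. Lean on these libraries where they do the work, as an engineer would, in place of code of your own. Each camera call takes 0.05 s, during which the arm holds its last target. There are 200 camera calls.

TASK

Set up the small fresh cheese for pressing on the steel disc of the octagonal board: stand the cheese in the middle of the disc, put the hoop over it, then the wooden follower, flange down, on the cheese inside the hoop, then the big weight centred on the follower, and last the small weight centred on the big one, in that order. Set each piece down gently without dropping it, and let go of each piece before fetching the next. Everything must end upright and steady, and the bottle and the brush must be left where they are.

Things in the scene. Friction and masses are not known exactly. Their poses are not given: they have to be found in the camera images.
- board: Fixed octagonal wooden pressing board on two feet, about 150 mm across, wooden top 30 mm above the table, with a round grey steel drain disc (104 mm diameter) raised in its middle. Origin: table level under the middle of the disc; z up. The disc's top, where the cheese and the hoop stand, is 34 mm above the origin.
- cheese: Small fresh cheese, a plain pale cream-yellow upright cylinder, 48 mm diameter, 45 mm high, about 90 g, rigid. Origin: centre of its underside; z up along its axis.
- hoop: Cheese hoop: a plain steel tube open at both ends, upright, 66 mm outer diameter, 58 mm inner diameter (wall 4 mm), 60 mm high, about 130 g; can be gripped across its outside. It fits over the cheese with 5 mm to spare all round. Origin: centre of its lower opening; z up along its axis.
- follower: Follower (pressing piece) of light wood: a round flange 50 mm diameter, 10 mm thick at the bottom, with a coaxial solid round boss 40 mm diameter on it, flat top at 45 mm; about 70 g. It fits inside the hoop with 4 mm to spare all round; on the cheese its boss stands 30 mm out of the hoop's rim. Origin: centre of the flange's underside; z up along its axis.
- big_weight: Big weight: a plain dark steel disc-like cylinder 62 mm diameter, 35 mm high, flat top, with a thin bright band round it, about 650 g. Origin: centre of its underside; z up along its axis.
- small_weight: Small weight: a dark steel cylinder 44 mm diameter, 24 mm high, with a round knob (24 mm diameter, between 35 and 43 mm above the underside) on a thin neck, 46 mm high overall, about 280 g. Origin: centre of its underside; z up along its axis.
- bottle: Bystander: a loose upright amber glass bottle, 48 mm diameter, 130 mm high, at the right (-y) side. Origin: centre of its underside. To be left alone.
- brush: Bystander: a loose scrubbing brush lying bristles down at the left (+y) side, 160 mm long, 30 mm wide, 32 mm high. Origin: on the table under its middle; x along its length. To be left alone.
Mind the look-alikes: they are no part of the job. What is shaped like the small_weight but pink or purple is not meant. What is meant by the board is not purple, and is the larger of those in its own colour.

How it is judged (in metres and radians):
On the way, in this order (a step that is already met when the one before it is completed fails the run):
1. the fresh cheese stands upright in the middle of the steel disc, released (horizontal distance between cheese and board below 0.012 m and z of cheese in the frame of board between 0.03 and 0.038 m and angle between cheese's own z axis and vertical below 0.08 rad and linear speed of cheese below 0.02 m/s and contact force between the fingers and cheese below 0.2 N), for 0.2 s.
2. the hoop stands on the disc around the cheese, released (horizontal distance between hoop and board below 0.016 m and z of hoop in the frame of board between 0.03 and 0.038 m and angle between hoop's own z axis and vertical below 0.08 rad and horizontal distance between hoop and cheese below 0.008 m and linear speed of hoop below 0.02 m/s and contact force between the fingers and hoop below 0.2 N), for 0.2 s.
3. the follower stands flange-down on the cheese inside the hoop, released (horizontal distance between follower and cheese below 0.012 m and z of follower in the frame of cheese between 0.041 and 0.049 m and angle between follower's own z axis and vertical below 0.08 rad and linear speed of follower below 0.02 m/s and contact force between the fingers and follower below 0.2 N), for 0.2 s.
4. the big weight stands centred on the follower, released (horizontal distance between big_weight and follower below 0.01 m and z of big_weight in the frame of follower between 0.041 and 0.049 m and angle between big_weight's own z axis and vertical below 0.08 rad and linear speed of big_weight below 0.02 m/s and contact force between the fingers and big_weight below 0.2 N), for 0.2 s.
5. the small weight stands centred on the big weight, released (horizontal distance between small_weight and big_weight below 0.01 m and z of small_weight in the frame of big_weight between 0.031 and 0.039 m and angle between small_weight's own z axis and vertical below 0.08 rad and linear speed of small_weight below 0.02 m/s and contact force between the fingers and small_weight below 0.2 N), for 0.2 s.
At the end, for the whole second after the job is handed in: Seated (4 mm), upright (0.08 rad), still, released: cheese on the disc within 12 mm of its middle; hoop on the disc round it (16 mm of the middle, 8 mm of the cheese); follower on the cheese (12 mm); big weight on the follower, small on big (10 mm each) (all of step 1 and all of step 2 and all of step 3 and all of step 4 and all of step 5); the robot touches nothing.
It fails at once if the bottle is disturbed (distance of bottle from where it was at the start of the episode above 0.02 m).
It fails at once if the brush is disturbed (distance of brush from where it was at the start of the episode above 0.02 m).
It fails at once if a piece is dropped over the board rather than set down ((horizontal distance between cheese and board below 0.04 m and contact force between the fingers and cheese below 0.2 N and linear speed of cheese above 0.55 m/s) or (horizontal distance between hoop and board below 0.04 m and contact force between the fingers and hoop below 0.2 N and linear speed of hoop above 0.55 m/s) or (horizontal distance between follower and board below 0.04 m and contact force between the fingers and follower below 0.2 N and linear speed of follower above 0.55 m/s) or (horizontal distance between big_weight and board below 0.04 m and contact force between the fingers and big_weight below 0.2 N and linear speed of big_weight above 0.55 m/s) or (horizontal distance between small_weight and board below 0.04 m and contact force between the fingers and small_weight below 0.2 N and linear speed of small_weight above 0.55 m/s)).
It also fails if it takes over 144 s, if anything falls off the work surface, if the arm or the gripper's body presses on something with over 40 N, if the wrist force passes 120 N, or if a joint passes its speed limit or range.

## Working session

There is one attempt and no reset: what is moved stays moved. The work goes in short steps, Python scripts to look and compute and a shell command to move; the robot and the scene stay as the last step left them, time stands still between calls to the robot, and variables do not carry over. Pictures are saved under pics/ and viewed, at most 14 in all, crops included, and the job is handed in when it is done.

```bash
ls; mkdir -p pics; python3 - <<'E'
from bench import ctrl,cams
import cv2,numpy as np
s=ctrl.state();print(s['time_s'],s['tcp_pos'],s['tool_rot'],s['gripper_width'],ctrl.grasp_offset)
for c in('scene','top'):
    im=cams.read_camera(c);cv2.imwrite(f'pics/{c}0.png',im[...,::-1]);print(c,cams.camera_info(c))
    for q in('board','cheese','hoop','follower','big_weight','small_weight','bottle','brush'):
        print(q,[(np.round(d['bbox']).tolist(),round(d['conf'],2)) for d in cams.find_in(q,c)[:4]],[(np.round(d['pixel'],1).tolist(),round(d['conf'],2)) for d in cams.landmark_of(q,c)[:4]])
E
```

```text
pics
0.0 [ 178.47884892 -546.32107011  230.84221946] [-1.79937234e+02  2.85115511e-03  1.80936414e+01] 85.62572514345449 18.700000000000003
scene {'fx': 492.04465918921454, 'fy': 492.04465918921454, 'cx': 278.5286555561609, 'cy': 207.38877720957984, 'k1': -0.04181343957750784, 'origin': array([1400.5994113 ,  482.06416055, 1063.90381057]), 'orientation': array([ 4.19252258e+01, -4.28802425e-02,  1.22349314e+02])}
board [([183.0, 159.0, 233.0, 197.0], 0.74), ([144.0, 207.0, 185.0, 240.0], 0.68), ([109.0, 140.0, 158.0, 178.0], 0.67)] [([133.4, 162.7], 0.95), ([163.4, 225.3], 0.75), ([209.0, 183.2], 0.59)]
cheese [([260.0, 144.0, 275.0, 162.0], 0.59)] [([266.7, 157.6], 0.59)]
hoop [([262.0, 202.0, 287.0, 233.0], 0.84), ([297.0, 161.0, 315.0, 179.0], 0.43)] [([272.0, 225.7], 0.83), ([363.1, 247.8], 0.73)]
follower [([368.0, 186.0, 389.0, 209.0], 0.58)] [([379.6, 199.0], 0.76)]
big_weight [([350.0, 230.0, 376.0, 255.0], 0.59)] [([364.3, 246.4], 0.66)]
small_weight [([328.0, 177.0, 341.0, 193.0], 0.56), ([297.0, 163.0, 312.0, 180.0], 0.51), ([279.0, 177.0, 295.0, 194.0], 0.47)] [([286.4, 1
[... 798 characters left out ...]
 203.4], 0.77)]
follower [([172.0, 286.0, 188.0, 309.0], 0.78)] [([183.2, 292.3], 0.56), ([262.1, 205.2], 0.32)]
big_weight [([152.0, 213.0, 179.0, 243.0], 0.9), ([263.0, 276.0, 276.0, 294.0], 0.56), ([244.0, 188.0, 271.0, 216.0], 0.27)] [([166.0, 226.3], 0.82), ([426.8, 255.1], 0.54)]
small_weight [([247.0, 186.0, 270.0, 216.0], 0.6), ([261.0, 278.0, 273.0, 293.0], 0.48), ([263.0, 245.0, 283.0, 263.0], 0.48), ([57.0, 254.0, 113.0, 300.0], 0.32)] [([231.4, 284.6], 0.78), ([275.0, 254.0], 0.62), ([267.8, 284.1], 0.56)]
bottle [([422.0, 244.0, 453.0, 263.0], 0.93)] [([432.0, 255.7], 0.87)]
brush [([58.0, 252.0, 111.0, 306.0], 0.65), ([421.0, 242.0, 454.0, 265.0], 0.49)] [([88.3, 274.3], 0.73)]
```

```bash
cat >h.py <<'E'
from bench import ctrl,cams
import cv2,numpy as np
from scipy.spatial.transform import Rotation as R
from scipy.optimize import least_squares
def rot(a): return R.from_euler('xyz',a,degrees=True).as_matrix()
def ray(ci,p):
    u=np.array([(p[0]-ci['cx'])/ci['fx'],(p[1]-ci['cy'])/ci['fy']]);v=u.copy()
    for _ in range(20): v=u/(1+ci['k1']*(v@v))
    return rot(ci['orientation'])@np.array([v[0],-v[1],-1])
def at(ci,p,z):
    d=ray(ci,p);o=ci['origin'];return o+d*(z-o[2])/d[2]
def proj(ci,P):
    c=(np.atleast_2d(P)-ci['origin'])@rot(ci['orientation']);v=np.c_[c[:,0]/-c[:,2],c[:,1]/c[:,2]]
    v*=1+ci['k1']*(v**2).sum(1,keepdims=True)
    return v*[ci['fx'],ci['fy']]+[ci['cx'],ci['cy']]
def tri(obs):
    A=0;b=0
    for ci,p in obs:
        d=ray(ci,p);d/=np.linalg.norm(d);M=np.eye(3)-np.outer(d,d);A=A+M;b=b+M@ci['origin']
    return np.linalg.solve(A,b)
E
python3 - <<'E'
from h import *
for c,box in(('scene',(90,90,490,290)),('top',(40,110,500,330))):
    im=cv2.imread(f'pics/{c}0.png');x0,y0,x1,y1=box;k=800/(x1-x0);k=min(k,600/(y1-y0))
    cv2.imwrite(f'pics/{c}0c.png',cv2.resize(im[y0:y1,x0:x1],None,fx=k,fy=k,interpolation=cv2.INTER_CUBIC))
T=cams.camera_info('top');S=cams.camera_info('scene')
P=dict(boardA=[(453.3,199.5),(133.4,162.7)],boardB=[(362,220),(209,183.2)],boardC=[(352,148)],cheese=[(326.5,291.5),(266.7,157.6)],hoop=[(259.4,203.4),(272,225.7)],fol=[(183.2,292.3),(379.6,199)],big=[(166,226.3),(364.3,246.4)],s1=[(231.4,284.6),(336,190.1)],s2=[(267.8,284.1),(305.1,175)],s3=[(275,254),(286.4,190.9)],bot=[(432,255.7),(178.3,142.5)],brush=[(88.3,274.3),(448.1,243.7)])
for k,v in P.items():
    print(k,at(T,v[0],0).round()[:2], at(S,v[1],0).round()[:2] if len(v)>1 else '', tri([(T,v[0]),(S,v[1])]).round() if len(v)>1 else '')
E
```

```text
boardA [ 672. -528.] [ 679. -520.] [ 673. -530.   -9.]
boardB [ 614. -282.] [ 623. -260.] [ 613. -278.  -16.]
boardC [ 815. -258.]  
cheese [ 423. -184.] [ 432. -175.] [ 423. -184.  -12.]
hoop [658.  -5.] [661.  -7.] [659.  -6.  -2.]
fol [419. 193.] [405. 206.] [416. 200.   7.]
big [594. 245.] [589. 245.] [593. 245.   5.]
s1 [440.  67.] [442.  80.] [438.  72.  -7.]
s2 [442. -29.] [435. -31.] [441. -29.   6.]
s3 [521. -48.] [524. -44.] [521. -47.  -4.]
bot [ 520. -465.] [ 527. -462.] [ 521. -468.   -7.]
brush [466. 441.] [457. 435.] [466. 437.  10.]
```

View pics/scene0c.png

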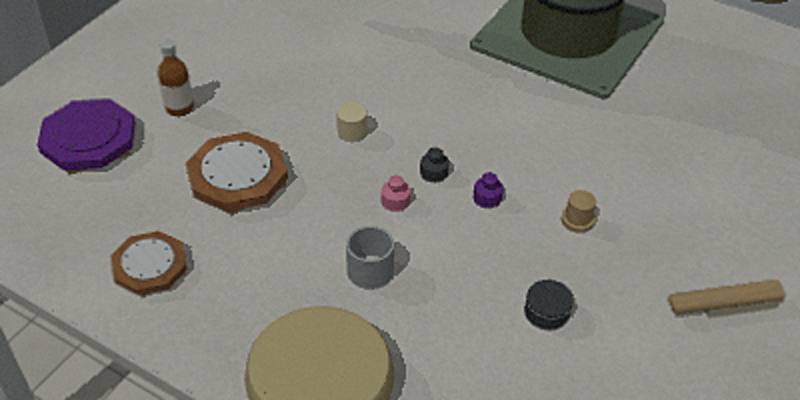

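View pics/top0c.png

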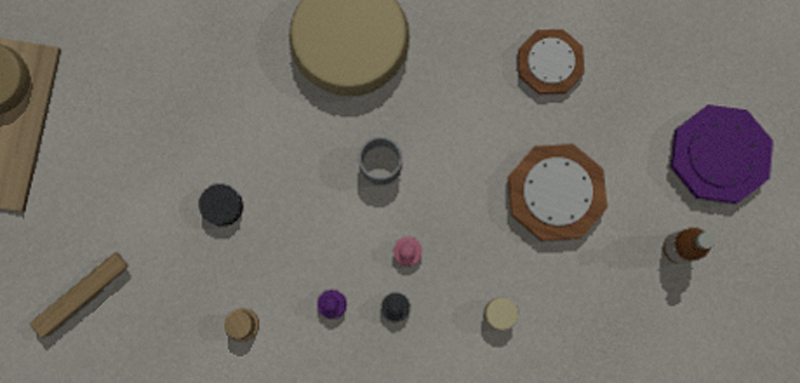

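The scene picture shows the large brown board at crop (237,170), the dark small weight at (434,165), and decoys: pink (396,193), purple (488,190) and a smaller brown board (149,262). The top view agrees, with the board at crop (558,191), i.e. pixel (361,220), and the dark weight at (396,307). I'll go to the cheese with yaw brought to 0.

```bash
cat >>h.py <<'E'
def row(p,yaw=0,s=None):
    s=s or ctrl.state();M=rot(s['tool_rot']);d=M.T@(np.array(p)-s['tcp_pos'])/250
    w=R.from_matrix(M.T@rot([180,0,yaw])).as_rotvec(degrees=True)/180
    return np.r_[w,d].round(4).tolist()
E
python3 - <<'E'
from h import *
s=ctrl.state();c=cams.camera_info('wrist');M=rot(s['tool_rot'])
print(M.T@(c['origin']-s['tcp_pos']),M.T@rot(c['orientation']),c['fx'],c['cx'],c['cy'],c['k1'])
print(row([423,-184,260]))
E
```

```text
[  70.84652515   -0.51522348 -142.99701216] [[ 8.73543342e-04  9.59492225e-01  2.81733751e-01]
 [ 9.99999609e-01 -7.98394641e-04 -3.81528832e-04]
 [-1.41139231e-04  2.81733974e-01 -9.59492547e-01]] 365.8460672388218 286.8116838223432 211.81753123440083 0.03379245693970209
[-0.0, 0.0, 0.1005, 1.3796, -1.0748, -0.1149]
```

```bash
python3 -m creep '[0,0,0.1005,0.776,-0.433,-0.06,1, 0,0,0.1005,0.776,-0.433,-0.06,1, 0,0,0.1005,0.776,-0.433,-0.06,1, 0,0,0.1005,0.776,-0.433,-0.06,1, 0,0,0.1005,0.776,-0.433,-0.06,1, 0,0,0.1005,0.776,-0.433,-0.06,1, 0,0,0.1005,0.776,-0.433,-0.06,1]'
python3 -m creep '[0,0,0,0.603,-0.653,-0.058,1, 0,0,0,0.603,-0.653,-0.058,1, 0,0,0,0.603,-0.653,-0.058,1, 0,0,0,0.603,-0.653,-0.058,1, 0,0,0,0.603,-0.653,-0.058,1, 0,0,0,0.603,-0.653,-0.058,1, 0,0,0,0.603,-0.653,-0.058,1, 0,0,0,0.603,-0.653,-0.058,1]'
python3 - <<'E'
from h import *
s=ctrl.state();print(s['joint_pos'],s['tool_rot'])
ci=cams.camera_info('wrist');im=cams.read_camera('wrist');cv2.imwrite('pics/w1.png',im[...,::-1])
for q,z in(('cheese',45),('board',34),('small_weight',0),('hoop',0)):
    for d in cams.find_in(q,'wrist')[:3]:
        b=d['bbox'];print(q,np.round(b),round(d['conf'],2),at(ci,[(b[0]+b[2])/2,(b[1]+b[3])/2],z).round(1))
    for d in cams.landmark_of(q,'wrist')[:3]: print(q,np.round(d['pixel'],1),round(d['conf'],2),at(ci,d['pixel'],0).round(1))
E
```

```text
time_s: 2.4
tcp_pos: [329.2, -383.6, 246.4]
tool_rot: [180.0, 0.0, 0.0]
ft_force: [0.0, -0.1, 0.7]
gripper_width: 85.3
grasp_force: 0.0
time_s: 3.2
tcp_pos: [479.1, -221.8, 260.7]
tool_rot: [180.0, 0.0, -0.1]
ft_force: [-0.3, -1.4, 0.1]
gripper_width: 85.1
grasp_force: 0.0
[ 17.02165524  34.69549146   7.92002531  92.35725897  -5.56782153
  53.35218071 -63.26130993] [ 1.79976305e+02  3.03724195e-02 -1.39760290e-01]
cheese [225. 196. 273. 251.] 0.94 [ 431.8 -182.5   45. ]
cheese [250.9 216.3] 0.94 [ 425.9 -180.2    0. ]
board [532.   0. 560.  46.] 0.91 [ 617.1 -454.1   34. ]
board [260.   0. 420. 122.] 0.84 [ 587.9 -271.5   34. ]
board [ 3.  0. 88. 28.] 0.65 [625.   -7.3  34. ]
board [333.8  40.9] 0.59 [ 610.1 -269.2    0. ]
small_weight [  1. 189.  45. 233.] 0.98 [432.7  76.4   0. ]
small_weight [ 84. 192. 131. 234.] 0.92 [430.1 -16.7   0. ]
small_weight [ 88. 116. 142. 162.] 0.89 [513.3 -36.8   0. ]
small_weight [119.5 138.1] 0.95 [514.3 -41.6   0. ]
small_weight [114.1 209.7] 0.84 [434.1 -24.9   0. ]
small_weight [ 29.3 207.6] 0.73 [436.7  68.7   0. ]
hoop [ 0.  0. 90. 28.] 0.89 [632.3  12.9   0. ]
hoop [260.   0. 418. 120.] 0.41 [ 592.3 -275.4    0. ]
```

View pics/w1.png

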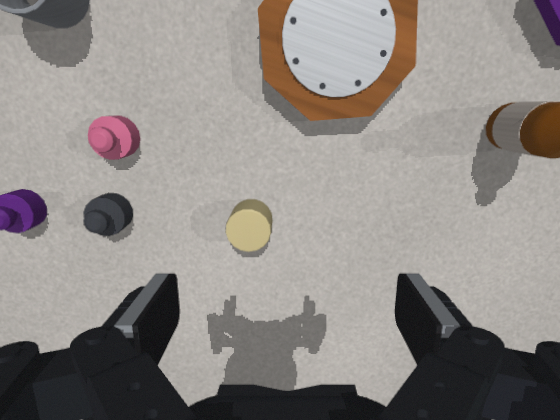

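The wrist picture shows the cheese's top circle near (249,229), the disc near (339,42) cut by the top edge, the dark small weight near (108,214) with pink (114,137) and purple (20,210) beside it. One more view, 70 mm ahead, gives parallax and the whole board.

```bash
python3 -m creep '[0,0,0,0.28,0,0,1,0,0,0,0.28,0,0,1,0,0,0,0.28,0,0,1,0,0,0,0.28,0,0,1]' >/dev/null
cat >>h.py <<'E'
def cyl(ci,x,y,parts):
    t=np.linspace(0,2*np.pi,73);P=np.vstack([np.c_[x+r*np.cos(t),y+r*np.sin(t),0*t+z] for r,z in parts])
    p=proj(ci,P);return np.r_[p.min(0),p.max(0)]
def fit(obs,parts,guess,z0free=True):
    # obs: [(ci,bbox)], parts (r,z); solves x,y and (optionally) height of the top part
    def f(v):
        pp=list(parts)
        if z0free: pp[-1]=(pp[-1][0],v[2])
        return np.concatenate([cyl(c,v[0],v[1],pp)-b for c,b in obs])
    g=list(guess)+([parts[-1][1]] if z0free else [])
    r=least_squares(f,g,loss='soft_l1');return r.x.round(1),r.fun.round(1)
def mask_bbox(im,lo,hi,seed):
    m=cv2.inRange(cv2.cvtColor(im,cv2.COLOR_RGB2HSV),lo,hi);m=cv2.morphologyEx(m,cv2.MORPH_OPEN,np.ones((3,3)))
    n,l,st,ce=cv2.connectedComponentsWithStats(m);k=l[int(seed[1]),int(seed[0])];x,y,w,h,a=st[k];return k,np.array([x-.5,y-.5,x+w-.5,y+h-.5])
E
python3 - <<'E'
from h import *
import pickle
s=ctrl.state();print(s['tcp_pos'])
ci=cams.camera_info('wrist');im=cams.read_camera('wrist');cv2.imwrite('pics/w2.png',im[...,::-1]);pickle.dump(ci,open('w2.pkl','wb'))
ob={}
for q in('cheese','board','small_weight'):
    for d in cams.find_in(q,'wrist')[:4]: print(q,np.round(d['bbox'],1),round(d['conf'],2));ob.setdefault(q,d['bbox'])
ci1={**ci};ci1['origin']=ci['origin']-[70,0,0]
b1=np.array([225,196,273,251.])
print(fit([(ci,np.array(ob['cheese']))],[(24,0),(24,45)],(430,-182)))
print(fit([(ci,np.array(ob['cheese'])),(ci1,b1)],[(24,0),(24,45)],(430,-182)))
hsv=cv2.cvtColor(im,cv2.COLOR_RGB2HSV)
p=proj(ci,[613,-275,34])[0];print('disc px',p,hsv[int(p[1]),int(p[0])],'cheese hsv',hsv[tuple(int(v) for v in proj(ci,[425,-182,45])[0][::-1])])
E
```

```text
[ 549.77866235 -220.18573239  260.46254327]
cheese [229.1 254.8 274.3 313. ] 0.96
board [513.4   0.  560.  123.6] 0.7
board [263.   30.7 414.6 191.2] 0.55
small_weight [ 99.2 183.1 151.4 225.5] 0.74
small_weight [ 96.7 251.6 141.  293.4] 0.63
small_weight [  4.9 249.5  56.5 290.9] 0.58
(array([ 424.4, -181.5,   48.4]), array([-0.3,  0.1,  0.4, -0.1]))
(array([ 425.9, -180.9,   48.6]), array([-0.9, -1. , -0.1, -1.1,  0.2,  0.6,  0.7,  1.5]))
disc px [343.48637876 112.01508467] [107   9 196] cheese hsv [ 23  76 197]
```

View pics/w2.png

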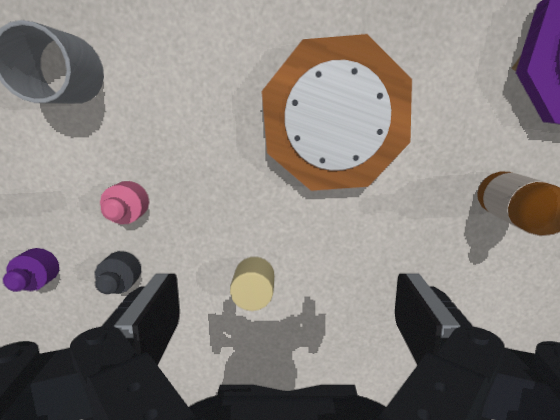

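The picture shows the whole disc spanning about (285..392, 59..171), the cheese around (252,284), and the dark weight around (118,273).

```bash
python3 - <<'E'
from h import *
import pickle
ci=pickle.load(open('w2.pkl','rb'));im=cv2.imread('pics/w2.png')[...,::-1].copy()
k,b=mask_bbox(im,(0,0,120),(180,60,255),(338,115));print('disc',b,fit([(ci,b)],[(52,34)],(613,-275)),fit([(ci,b)],[(52,34)],(613,-275),False))
k,b=mask_bbox(im,(15,50,60),(35,255,255),(252,290));print('cheese',b,fit([(ci,b)],[(24,0),(24,45)],(425,-181)))
T=cams.camera_info('top');S=cams.camera_info('scene')
for n,c,w in(('top',T,(361,220)),('scene',S,(208,172))):
    i=cv2.imread(f'pics/{n}0.png')[...,::-1].copy();k,b=mask_bbox(i,(0,0,120),(180,60,255),w);print(n,b,fit([(c,b)],[(52,34)],(613,-275),False))
print(row([425,-181,60]))
E
```

```text
disc [284.5  59.5 390.5 169.5] (array([ 608.3, -269.6,   30.7]), array([-0.,  0.,  0., -0.])) (array([ 608.3, -269.2]), array([-0.5, -0.4,  0.5,  0.5]))
cheese [229.5 256.5 273.5 310.5] (array([ 422.2, -180.5,   39.7]), array([-0.3,  0.1,  0.4, -0.1]))
top [341.5 200.5 380.5 238.5] (array([ 610.9, -272.8]), array([-0.3, -0.6,  0.3,  0.6]))
scene [190.5 160.5 224.5 184.5] (array([ 613. , -268.7]), array([-0.3, -0. ,  0.3,  0. ]))
[0.0, -0.0001, -0.0001, -0.4987, -0.1573, 0.8045]
```

```bash
python3 -m creep '[0,0,0,-0.504,-0.158,0.6,1, 0,0,0,-0.504,-0.158,0.6,1, 0,0,0,-0.504,-0.158,0.6,1, 0,0,0,-0.504,-0.158,0.6,1, 0,0,0,-0.504,-0.158,0.6,1, 0,0,0,-0.504,-0.158,0.7,1, 0,0,0,-0.504,-0.158,0.8,1, 0,0,0,-0.504,-0.158,0.9,1, 0,0,0,-0.504,-0.158,0.96,1, 0,0,0,-0.504,-0.158,1,1, 0,0,0,-0.504,-0.158,1,1, 0,0,0,-0.504,-0.158,1,0, 0,0,0,-0.504,-0.158,1,0, 0,0,0,-0.504,-0.158,1,0, 0,0,0,-0.504,-0.158,1,0, 0,0,0,-0.504,-0.158,1,0, 0,0,0,-0.504,-0.158,1,0, 0,0,0,-0.504,-0.158,1,0]'
```

```text
time_s: 6.05
tcp_pos: [424.5, -180.8, 11.7]
tool_rot: [180.0, -0.1, -0.0]
ft_force: [-1.2, 0.4, 15.8]
gripper_width: 46.4
grasp_force: 59.8
```

```bash
python3 -m creep '[0,0,0,0,0,0,1, 0,0,0,0,0,0,1, 0,0,0,0,0,0,1, 0,0,0,0,0,0,1, 0,0,-0.5,0,0,0,1, 0,0,-0.5,0,0,0,1, 0,0,-0.5,0,0,0,1, 0,0,-0.5,0,0,0,1, 0,0,-0.5,0,0,0,1, 0,0,-0.5,0,0,0,1, 0,0,-0.5,0,0,0,1, 0,0,-0.5,0,0,0,1, 0,0,-0.5,0,0,0,1, 0,0,-0.5,0,0,0,1, 0,0,-0.5,0,0,0,1, 0,0,-0.5,0,0,0,1]'
python3 -m creep '[0,0,0,0,0,0,0, 0,0,0,0,0,0,0, 0,0,0,0,0,0,0, 0,0,0,0,0,0,0, 0,0,0,0,0,0,0, 0,0,0,0,0,0,0, 0,0,0,0,0,-0.1,0, 0,0,0,0,0,-0.3,0, 0,0,0,0,0,-0.5,0, 0,0,0,0,0,-0.5,0]'
python3 - <<'E'
from h import *
p=ctrl.state();print(p['tcp_pos'],p['joint_pos'],row([609,-270,140],90))
E
```

```text
time_s: 7.65
tcp_pos: [424.1, -180.7, 10.8]
tool_rot: [-180.0, -0.0, 90.1]
ft_force: [0.2, 0.4, 0.1]
gripper_width: 85.4
grasp_force: 0.0
time_s: 8.65
tcp_pos: [425.4, -181.3, 140.5]
tool_rot: [179.7, 0.1, 89.9]
ft_force: [-0.2, -0.9, -2.5]
gripper_width: 46.6
grasp_force: 62.2
[ 425.39803358 -181.28543153  140.52663126] [ 31.13207449  40.95987462 -21.0079678  114.2326122   28.60739016
  29.46124158 -10.43857881] [0.0019, 0.0007, -0.0005, -0.3538, 0.7349, 0.0072]
```

```bash
python3 -m creep '[0,0,0,-0.356,0.74,0,0, 0,0,0,-0.356,0.74,0,0, 0,0,0,-0.356,0.74,0,0, 0,0,0,-0.356,0.74,0,0, 0,0,0,-0.356,0.74,0,0, 0,0,0,-0.356,0.74,0.1,0, 0,0,0,-0.356,0.74,0.2,0, 0,0,0,-0.356,0.74,0.28,0, 0,0,0,-0.356,0.74,0.32,0, 0,0,0,-0.356,0.74,0.335,0, 0,0,0,-0.356,0.74,0.345,0, 0,0,0,-0.356,0.74,0.35,0, 0,0,0,-0.356,0.74,0.355,0, 0,0,0,-0.356,0.74,0.355,0]'
```

```text
time_s: 10.05
tcp_pos: [609.2, -269.7, 47.4]
tool_rot: [180.0, 0.0, 90.0]
ft_force: [0.2, 0.5, -0.1]
gripper_width: 46.5
grasp_force: 62.3
```

```bash
python3 -m creep '[0,0,0,0,0,0.004,0, 0,0,0,0,0,0.006,0, 0,0,0,0,0,0.008,0,0,0,0,0,0,0.008,0]'
```

```text
time_s: 10.45
tcp_pos: [609.1, -269.7, 45.2]
tool_rot: [180.0, -0.0, 90.0]
ft_force: [-0.9, 0.5, 1.4]
gripper_width: 46.2
grasp_force: 62.5
```

```bash
python3 -m creep '[0,0,0,0,0,0.003,0, 0,0,0,0,0,0.003,0, 0,0,0,0,0,0,1, 0,0,0,0,0,0,1, 0,0,0,0,0,0,1, 0,0,0,0,0,0,1, 0,0,0,0,0,0,1, 0,0,0,0,0,-0.1,1, 0,0,0,0,0,-0.3,1, 0,0,0,0,0,-0.5,1, 0,0,0,0.48,0.084,-0.86,1, 0,0,0,0.48,0.084,-0.86,1, 0,0,0,0.48,0.084,-0.86,1, 0,0,0,0.48,0.084,-0.86,1, 0,0,0,0.48,0.084,-0.86,1, 0,0,0,0.48,0.084,-0.86,1, 0,0,0,0.48,0.084,-0.86,1]'
python3 - <<'E'
from h import *
s=ctrl.state();print(s['tcp_pos'])
ci=cams.camera_info('wrist');im=cams.read_camera('wrist');cv2.imwrite('pics/w3.png',im[...,::-1])
for q in('cheese','board','hoop'):
    for d in cams.find_in(q,'wrist')[:3]:
        print(q,np.round(d['bbox'],1),round(d['conf'],2))
        if q=='cheese':print(fit([(ci,np.array(d['bbox']))],[(24,34),(24,79)],(609,-270)))
        if q=='hoop':print(fit([(ci,np.array(d['bbox']))],[(33,0),(33,60)],(659,-6)))
p=proj(ci,[609,-230,34])[0];print(p)
k,b=mask_bbox(im,(0,0,110),(180,60,255),p);print('disc',k,b,fit([(ci,b)],[(52,34)],(613,-275)))
E
```

```text
time_s: 12.15
tcp_pos: [629.7, -150.9, 259.2]
tool_rot: [-179.9, 0.0, 89.9]
ft_force: [0.2, -0.8, 0.5]
gripper_width: 85.5
grasp_force: 0.0
[ 629.68157799 -150.90974191  259.15222193]
cheese [242.6 261.5 289.6 321.2] 0.63
(array([ 607.8, -267.9,   73.9]), array([-0.4,  0.1,  0.4, -0.1]))
board [405.8 228.5 502.6 314.8] 0.66
board [203.5 212.1 333.4 337.1] 0.55
hoop [279.3   0.  355.   56.6] 0.89
(array([659.1, -14.1,   0. ]), array([ 4.9, -2.5, -4.4, 14.6]))
[268.73626469 249.78966838]
disc 4 [221.5 238.5 315.5 321.5] (array([ 608. , -269.7,   30.1]), array([ 0.6, -0.6, -0.6,  0.7]))
```

View pics/w3.png

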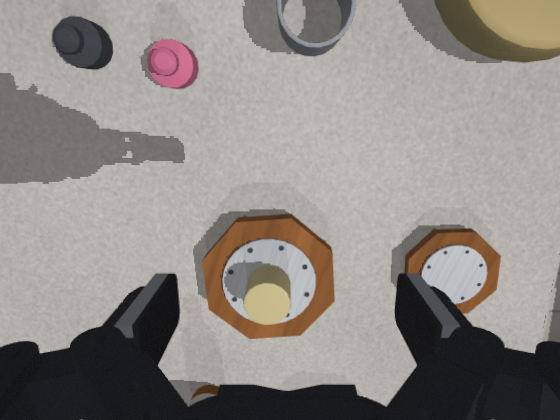

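The cheese stands upright in the middle of the disc at (268,300). The hoop is at the top edge near (316,25), so I move over to see it fully.

```bash
python3 -m creep '[0,0,0,0.764,0.1,0,1, 0,0,0,0.764,0.1,0,1, 0,0,0,0.764,0.1,0,1, 0,0,0,0.764,0.1,0,1, 0,0,0,0.764,0.1,0,1, 0,0,0,0.764,0.1,0,1]'
python3 - <<'E'
from h import *
ci=cams.camera_info('wrist');im=cams.read_camera('wrist');cv2.imwrite('pics/w4.png',im[...,::-1])
for q in('hoop',):
    for d in cams.find_in(q,'wrist')[:3]:
        print(q,np.round(d['bbox'],1),round(d['conf'],2),fit([(ci,np.array(d['bbox']))],[(33,0),(33,60)],(659,-6)))
b=cyl(ci,659,-6,[(33,0),(33,60)]);print(b)
x=ctrl.state();print(x['tcp_pos'])
E
```

```text
time_s: 12.95
tcp_pos: [655.1, 42.0, 259.8]
tool_rot: [-180.0, 0.0, 90.1]
ft_force: [0.1, -0.6, -0.6]
gripper_width: 85.2
grasp_force: 0.0
hoop [253.6 178.8 316.9 252.9] 0.81 (array([6.528e+02, 5.000e-01, 5.320e+01]), array([-1.2,  0.4,  1.2, -0.4]))
[258.19507116 184.93581788 324.7968212  261.07641733]
[655.14025454  40.10133581 259.94761485]
```

View pics/w4.png

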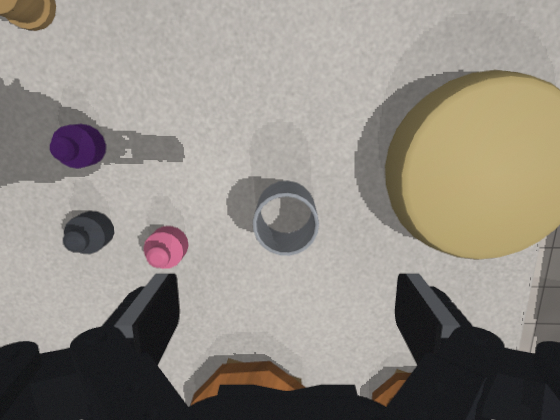

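```bash
python3 - <<'E'
from h import *
ci=cams.camera_info('wrist');im=cv2.imread('pics/w4.png');print(at(ci,(286.3,222.5),60))
g=cv2.cvtColor(im,cv2.COLOR_BGR2GRAY)
print(g[222,245:330].tolist());print(g[170:265,286].tolist())
T=cams.camera_info('top');S=cams.camera_info('scene')
for x in (row([655,-6,120],90),): print(x)
E
```

```text
[6.53857766e+02 1.82919636e-01 6.00000000e+01]
[123, 123, 124, 123, 123, 122, 122, 117, 138, 151, 158, 123, 99, 97, 96, 97, 96, 95, 95, 107, 140, 170, 178, 179, 181, 177, 175, 175, 136, 110, 109, 108, 110, 110, 109, 109, 109, 107, 106, 107, 108, 109, 108, 109, 109, 109, 107, 106, 106, 106, 103, 105, 106, 106, 109, 112, 110, 108, 109, 108, 107, 101, 89, 82, 83, 81, 81, 81, 78, 76, 127, 143, 154, 159, 178, 183, 181, 180, 181, 183, 184, 183, 185, 187, 188]
[167, 168, 172, 174, 175, 174, 176, 176, 176, 178, 137, 95, 83, 82, 82, 83, 84, 82, 83, 82, 83, 82, 85, 137, 153, 150, 126, 110, 108, 107, 106, 104, 104, 108, 107, 106, 106, 106, 107, 106, 108, 107, 109, 111, 110, 109, 109, 108, 107, 105, 106, 108, 109, 109, 110, 112, 112, 111, 111, 111, 110, 111, 100, 85, 84, 82, 82, 82, 82, 82, 82, 81, 84, 82, 82, 81, 83, 85, 83, 82, 82, 83, 131, 151, 156, 173, 185, 186, 186, 189, 190, 188, 189, 190, 190]
[-0.0, 0.0002, -0.0004, -0.1841, -0.0002, 0.5599]
```

```bash
python3 -m creep '[0,0,0,-0.163,-0.007,0.5,1, 0,0,0,-0.163,-0.007,0.5,1, 0,0,0,-0.163,-0.007,0.5,1, 0,0,0,-0.163,-0.007,0.6,1, 0,0,0,-0.163,-0.007,0.7,1, 0,0,0,-0.163,-0.007,0.8,1, 0,0,0,-0.163,-0.007,0.88,1, 0,0,0,-0.163,-0.007,0.94,1, 0,0,0,-0.163,-0.007,0.94,1, 0,0,0,-0.163,-0.007,0.94,0, 0,0,0,-0.163,-0.007,0.94,0, 0,0,0,-0.163,-0.007,0.94,0, 0,0,0,-0.163,-0.007,0.94,0, 0,0,0,-0.163,-0.007,0.94,0]'
python3 -m creep '[0,0,0,0,0,0,1, 0,0,0,0,0,0,1, 0,0,0,0,0,0,1, 0,0,0.5,0,0,0,1, 0,0,0.5,0,0,0,1, 0,0,0.5,0,0,0,1, 0,0,0.5,0,0,0,1, 0,0,0.5,0,0,0,1, 0,0,0.5,0,0,0,1, 0,0,0.5,0,0,0,1, 0,0,0.5,0,0,0,1, 0,0,0.5,0,0,0,1, 0,0,0.5,0,0,0,1, 0,0,0.5,0,0,0,1, 0,0,0.5,0,0,0,1]'
python3 -m creep '[0,0,0,0,0,0,0, 0,0,0,0,0,0,0, 0,0,0,0,0,0,0, 0,0,0,0,0,0,0, 0,0,0,0,0,0,0]'
python3 -m creep '[0,0,0,0,0,-0.1,0, 0,0,0,0,0,-0.3,0, 0,0,0,0,0,-0.56,0, 0,0,0,0,0,-0.56,0, 0,0,0,0,0,-0.56,0]'
python3 - <<'E'
from h import *
print(row([609,-269.5,165]),ctrl.state()['tcp_pos'])
E
```

```text
time_s: 14.45
tcp_pos: [653.9, 0.4, 26.8]
tool_rot: [179.9, 0.0, 90.0]
ft_force: [-3.6, -1.2, 7.7]
gripper_width: 65.2
grasp_force: 65.7
time_s: 15.95
tcp_pos: [653.4, 0.9, 25.2]
tool_rot: [-180.0, -0.0, -0.0]
ft_force: [-0.5, -0.1, -0.4]
gripper_width: 85.6
grasp_force: 0.0
time_s: 16.45
tcp_pos: [653.6, 0.6, 25.5]
tool_rot: [-180.0, -0.0, 0.1]
ft_force: [-0.7, 1.3, 6.6]
gripper_width: 63.7
grasp_force: 66.6
time_s: 16.95
tcp_pos: [654.2, 0.5, 167.6]
tool_rot: [-180.0, -0.2, 0.1]
ft_force: [0.0, -0.3, -1.9]
gripper_width: 63.5
grasp_force: 66.8
[-0.0001, -0.0012, 0.0004, -0.1824, 1.0796, 0.0093] [6.54238064e+02 4.55776093e-01 1.67556651e+02]
```

```bash
python3 -m creep '[0,0,0,-0.178,0.96,0,0, 0,0,0,-0.178,0.96,0,0, 0,0,0,-0.178,0.96,0,0, 0,0,0,-0.178,0.96,0,0, 0,0,0,-0.178,0.96,0,0, 0,0,0,-0.178,0.96,0,0, 0,0,0,-0.178,0.96,0,0]'
python3 - <<'E'
from h import *
print(row([609,-269.6,165]),ctrl.state()['tcp_pos'])
E
```

```text
time_s: 17.65
tcp_pos: [608.1, -239.8, 163.6]
tool_rot: [-179.9, 0.1, -0.0]
ft_force: [1.0, 1.0, -1.5]
gripper_width: 63.9
grasp_force: 66.9
[-0.0004, 0.0006, -0.0002, 0.0036, 0.119, -0.0059] [ 608.10872113 -239.84965227  163.55823318]
```

```bash
python3 -m creep '[0,0,0,0.002,0.119,0,0, 0,0,0,0.002,0.119,0.05,0, 0,0,0,0.002,0.119,0.15,0, 0,0,0,0.002,0.119,0.22,0, 0,0,0,0.002,0.119,0.25,0, 0,0,0,0.002,0.119,0.27,0,0,0,0,0.002,0.119,0.27,0]'
python3 -m creep '[0,0,0,0,0,0.05,0, 0,0,0,0,0,0.09,0, 0,0,0,0,0,0.12,0, 0,0,0,0,0,0.135,0, 0,0,0,0,0,0.142,0,  0,0,0,0,0,0.148,0, 0,0,0,0,0,0.148,0]'
```

```text
time_s: 18.35
tcp_pos: [609.5, -268.6, 97.3]
tool_rot: [-180.0, 0.0, 0.0]
ft_force: [0.6, 0.8, -0.3]
gripper_width: 63.8
grasp_force: 66.9
time_s: 19.05
tcp_pos: [609.4, -269.2, 60.6]
tool_rot: [-180.0, -0.0, 0.0]
ft_force: [-0.4, -0.2, -1.9]
gripper_width: 63.6
grasp_force: 66.9
```

```bash
python3 -m creep '[0,0,0,0,0,0.004,0, 0,0,0,0,0,0.006,0, 0,0,0,0,0,0.006,0, 0,0,0,0,0,0.003,1, 0,0,0,0,0,0.003,1, 0,0,0,0,0,0.003,1, 0,0,0,0,0,0.003,1, 0,0,0,0,0,0.003,1, 0,0,0,0,0,-0.1,1, 0,0,0,0,0,-0.3,1, 0,0,0,0,0,-0.5,1, 0,0,0,-0.2,-0.4,-0.8,1, 0,0,0,-0.2,-0.4,-0.8,1, 0,0,0,-0.2,-0.4,-0.8,1, 0,0,0,-0.2,-0.4,-0.8,1, 0,0,0,-0.2,-0.4,-0.8,1]'
python3 - <<'E'
from h import *
s=ctrl.state();print(s['tcp_pos'])
ci=cams.camera_info('wrist');im=cams.read_camera('wrist');cv2.imwrite('pics/w5.png',im[...,::-1])
for d in cams.find_in('hoop','wrist')[:3]:
        print(np.round(d['bbox'],1),round(d['conf'],2),fit([(ci,np.array(d['bbox']))],[(33,34),(33,94)],(609,-270)))
E
```

```text
time_s: 20.65
tcp_pos: [559.5, -169.1, 261.0]
tool_rot: [180.0, -0.0, 0.0]
ft_force: [0.9, -0.8, -0.6]
gripper_width: 85.5
grasp_force: 0.0
[ 559.50358728 -169.06080399  261.00488219]
[355.5  86.1 450.4 168.2] 0.9 (array([ 611. , -269.6,   94.7]), array([ 0.2, -0.3, -0.1,  0.3]))
[316.5  44.6 466.4 201.3] 0.72 (array([ 620.3, -214.1,  239. ]), array([-17.2,   0.6,   0.5,  -0.7]))
```

View pics/w5.png

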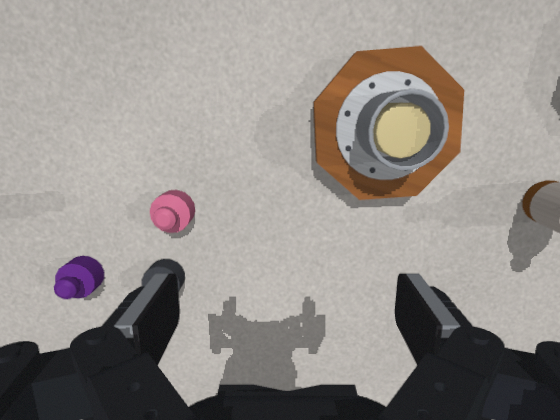

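The hoop stands on the disc around the cheese, with its rim centred near (407,130). Next, the follower.

```bash
python3 -m creep '[0,0,0,-0.2,-0.8,0,1, 0,0,0,-0.2,-0.8,0,1, 0,0,0,-0.2,-0.8,0,1, 0,0,0,-0.2,-0.8,0,1, 0,0,0,-0.2,-0.8,0,1]'
python3 -m creep '[0,0,0,-0.19,-0.68,0,1, 0,0,0,-0.19,-0.68,0,1, 0,0,0,-0.19,-0.68,0,1, 0,0,0,-0.19,-0.68,0,1, 0,0,0,-0.19,-0.68,0,1, 0,0,0,-0.19,-0.68,0,1]'
python3 - <<'E'
from h import *
s=ctrl.state();print(s['tcp_pos'])
ci=cams.camera_info('wrist');im=cams.read_camera('wrist');cv2.imwrite('pics/w6.png',im[...,::-1])
for q,p in(('follower',[(25,0),(25,10),(20,45)]),('big_weight',[(31,0),(31,35)]),('small_weight',[(22,0),(22,24),(12,35),(12,43)])):
  for d in cams.find_in(q,'wrist')[:3]:
        g=at(ci,[(d['bbox'][0]+d['bbox'][2])/2,d['bbox'][3]],0)[:2];print(q,np.round(d['bbox'],1),round(d['conf'],2),fit([(ci,np.array(d['bbox']))],p,g))
E
```

```text
time_s: 21.25
tcp_pos: [508.4, 35.9, 259.9]
tool_rot: [-179.9, 0.1, 0.3]
ft_force: [-0.0, -1.1, 0.8]
gripper_width: 85.4
grasp_force: 0.0
time_s: 21.85
tcp_pos: [462.3, 200.2, 259.9]
tool_rot: [179.9, 0.0, -0.0]
ft_force: [0.3, -1.0, -0.7]
gripper_width: 85.4
grasp_force: 0.0
[462.27965055 200.17469101 259.93611151]
follower [258.1 200.4 302.5 249.7] 0.93 (array([403.1, 207.4,  37.2]), array([ 0.1, -0. , -0.1,  0. ]))
big_weight [211.    5.2 276.3  84.1] 0.91 (array([584.6, 239.6,  36.7]), array([-1.4,  0.8,  2.2, -1.1]))
small_weight [384.7 176.2 427.2 214.9] 0.82 (array([436.4,  70.9,  43. ]), array([-3. , -2.3,  1.9,  3.3]))
small_weight [469.  177.6 523.8 220.5] 0.66 (array([433. , -27.6,  36.5]), array([ 0.5, -0.8, -0.4,  0.8]))
small_weight [495.7  97.2 560.  142. ] 0.58 (array([516.4, -45.5,  33.9]), array([ 2.5, -0.6, -1.7,  0.6]))
```

View pics/w6.png

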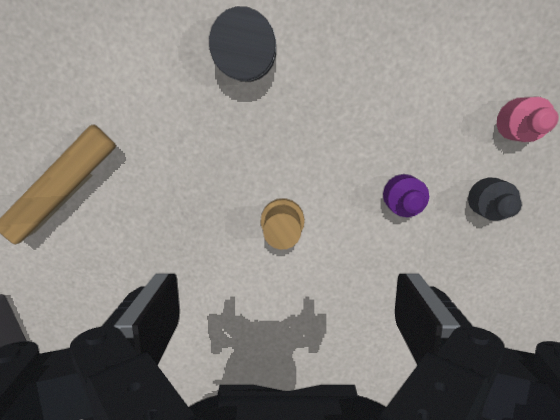

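The follower's boss is centred near (282,231) and its flange spans 261–305. The big weight is at (243,44).

```bash
python3 -m creep '[0,0,0,-0.234,-0.019,0.5,1, 0,0,0,-0.234,-0.019,0.5,1, 0,0,0,-0.234,-0.019,0.5,1, 0,0,0,-0.234,-0.019,0.65,1, 0,0,0,-0.234,-0.019,0.75,1, 0,0,0,-0.234,-0.019,0.85,1, 0,0,0,-0.234,-0.019,0.92,1, 0,0,0,-0.234,-0.019,0.96,1, 0,0,0,-0.234,-0.019,0.96,1, 0,0,0,-0.234,-0.019,0.96,0, 0,0,0,-0.234,-0.019,0.96,0, 0,0,0,-0.234,-0.019,0.96,0, 0,0,0,-0.234,-0.019,0.96,0, 0,0,0,-0.234,-0.019,0.96,0, 0,0,0,-0.234,-0.019,0.96,0]'
python3 -m creep '[0,0,0,0,0,0,1, 0,0,0,0,0,0,1, 0,0,0,0,0,0,1, 0,0,-0.5,0,0,0,1, 0,0,-0.5,0,0,0,1, 0,0,-0.5,0,0,0,1, 0,0,-0.5,0,0,0,1, 0,0,-0.5,0,0,0,1, 0,0,-0.5,0,0,0,1, 0,0,-0.5,0,0,0,1, 0,0,-0.5,0,0,0,1, 0,0,-0.5,0,0,0,1, 0,0,-0.5,0,0,0,1, 0,0,-0.5,0,0,0,1, 0,0,-0.5,0,0,0,1]'
python3 -m creep '[0,0,0,0,0,0,0, 0,0,0,0,0,0,0, 0,0,0,0,0,0,0, 0,0,0,0,0,0,0, 0,0,0,0,0,0,0, 0,0,0,0,0,0,0]'
```

```text
time_s: 23.55
tcp_pos: [403.6, 205.8, 21.5]
tool_rot: [-180.0, -0.1, 0.0]
ft_force: [-1.6, -0.3, 17.5]
gripper_width: 37.3
grasp_force: 58.3
time_s: 25.05
tcp_pos: [403.4, 205.6, 20.6]
tool_rot: [-180.0, -0.0, 90.1]
ft_force: [-0.6, 0.7, 0.2]
gripper_width: 85.6
grasp_force: 0.0
time_s: 25.65
tcp_pos: [403.4, 205.7, 20.9]
tool_rot: [180.0, -0.0, 90.0]
ft_force: [-1.5, -1.1, 10.7]
gripper_width: 37.4
grasp_force: 59.1
```

```bash
python3 -m creep '[0,0,0,0,0,-0.1,0, 0,0,0,0,0,-0.3,0, 0,0,0,-0.2,0.1,-0.64,0, 0,0,0,-0.95,0.411,-0.64,0, 0,0,0,-0.95,0.411,-0.64,0, 0,0,0,-0.95,0.411,-0.64,0, 0,0,0,-0.95,0.411,-0.64,0, 0,0,0,-0.95,0.411,-0.64,0, 0,0,0,-0.95,0.411,-0.64,0, 0,0,0,-0.95,0.411,-0.64,0]'
python3 -m creep '[0,0,0,-0.9,0.4,0,0, 0,0,0,-0.9,0.4,0,0, 0,0,0,-0.9,0.4,0,0, 0,0,0,-0.9,0.4,0,0, 0,0,0,-0.9,0.4,0,0, 0,0,0,-0.9,0.4,0,0, 0,0,0,-0.9,0.4,0,0, 0,0,0,-0.9,0.4,0,0]'
python3 - <<'E'
from h import *
print(row([609.5,-269.6,180],90),ctrl.state()['tcp_pos'],ctrl.state()['gripper_width'])
E
```

```text
time_s: 26.65
tcp_pos: [505.9, -32.2, 180.4]
tool_rot: [-180.0, -0.0, 89.9]
ft_force: [0.9, 0.7, -0.1]
gripper_width: 37.5
grasp_force: 60.4
time_s: 27.45
tcp_pos: [606.2, -254.8, 180.5]
tool_rot: [-180.0, -0.0, 90.1]
ft_force: [-0.5, 0.3, -0.4]
gripper_width: 37.7
grasp_force: 60.5
[-0.0001, -0.0003, 0.0008, -0.059, 0.0129, 0.002] [ 606.23075103 -254.84868637  180.50867287] 37.70915602058142
```

```bash
python3 -m creep '[0,0,0,-0.059,0.013,0,0, 0,0,0,-0.059,0.013,0.08,0, 0,0,0,-0.059,0.013,0.16,0, 0,0,0,-0.059,0.013,0.22,0, 0,0,0,-0.059,0.013,0.25,0, 0,0,0,-0.059,0.013,0.27,0, 0,0,0,-0.059,0.013,0.29,0, 0,0,0,-0.059,0.013,0.305,0, 0,0,0,-0.059,0.013,0.315,0, 0,0,0,-0.059,0.013,0.32,0, 0,0,0,-0.059,0.013,0.32,0]'
python3 -m creep '[0,0,0,0,0,0.004,0, 0,0,0,0,0,0.006,0, 0,0,0,0,0,0.006,0]'
```

```text
time_s: 28.55
tcp_pos: [609.4, -271.6, 100.6]
tool_rot: [180.0, -0.0, 90.0]
ft_force: [0.2, 0.1, 0.0]
gripper_width: 37.5
grasp_force: 60.5
time_s: 28.85
tcp_pos: [609.6, -271.7, 100.0]
tool_rot: [180.0, 0.0, 90.0]
ft_force: [-2.6, 0.0, 12.1]
gripper_width: 37.5
grasp_force: 61.8
```

```bash
python3 -m creep '[0,0,0,0.006,0,-0.006,0, 0,0,0,0.008,0,-0.006,0, 0,0,0,0.008,0,-0.006,0, 0,0,0,0.008,0,-0.003,0, 0,0,0,0.008,0,0,0, 0,0,0,0.008,0,0,0, 0,0,0,0.008,0,0,1, 0,0,0,0.008,0,0,1, 0,0,0,0.008,0,0,1, 0,0,0,0.008,0,0,1, 0,0,0,0.008,0,0,1, 0,0,0,0.008,0,0,1, 0,0,0,0.008,0,-0.1,1, 0,0,0,0.008,0,-0.3,1, 0,0,0,0.008,0,-0.5,1, 0,0,0,0.4,-0.02,-0.64,1, 0,0,0,0.4,-0.02,-0.64,1, 0,0,0,0.4,-0.02,-0.64,1, 0,0,0,0.4,-0.02,-0.64,1]'
python3 - <<'E'
from h import *
s=ctrl.state();print(s['tcp_pos'])
ci=cams.camera_info('wrist');im=cams.read_camera('wrist');cv2.imwrite('pics/w7.png',im[...,::-1])
for q,p in(('hoop',[(33,34),(33,94)]),('follower',[(25,79),(25,89),(20,124)])):
  for d in cams.find_in(q,'wrist')[:2]:
        print(q,np.round(d['bbox'],1),round(d['conf'],2),fit([(ci,np.array(d['bbox']))],p,(609,-270)))
E
```

```text
time_s: 30.75
tcp_pos: [604.6, -170.5, 259.8]
tool_rot: [179.9, 0.0, 90.1]
ft_force: [-0.5, -1.7, -0.2]
gripper_width: 85.8
grasp_force: 0.0
[ 604.63033154 -170.53977086  259.79414834]
hoop [260.2 236.1 329.  315.6] 0.74 (array([ 611.8, -267.1,   82.8]), array([ 0.3, -0.1, -0.3,  0.1]))
follower [266.2 265.5 318.3 331.4] 0.64 (array([ 609.5, -272.8,  119.6]), array([-0.1,  0. ,  0.1, -0. ]))
```

View pics/w7.png

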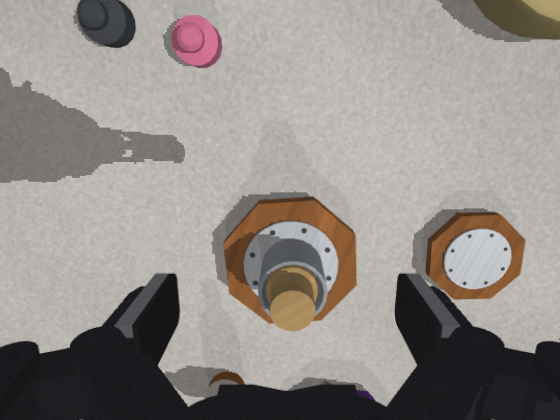

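The follower stands in the hoop, with its boss top near (292,310) as expected. Next, the big weight.

```bash
python3 -m creep '[0,0,0,0.91,-0.03,0,1, 0,0,0,0.91,-0.03,0,1, 0,0,0,0.91,-0.03,0,1, 0,0,0,0.91,-0.03,0,1, 0,0,0,0.91,-0.03,0,1]' >/dev/null
python3 -m creep '[0,0,0,0.91,-0.03,0,1, 0,0,0,0.91,-0.03,0,1, 0,0,0,0.91,-0.03,0,1, 0,0,0,0.91,-0.03,0,1, 0,0,0,0.91,-0.03,0,1, 0,0,0,0.91,-0.03,0,1, 0,0,0,0.91,-0.03,0,1]'
python3 - <<'E'
from h import *
s=ctrl.state();print(s['tcp_pos'])
ci=cams.camera_info('wrist');im=cams.read_camera('wrist');cv2.imwrite('pics/w8.png',im[...,::-1])
for q,p in(('big_weight',[(31,0),(31,35)]),):
  for d in cams.find_in(q,'wrist')[:3]:
        b=np.array(d['bbox']);print(q,np.round(b,1),round(d['conf'],2),fit([(ci,b)],p,(587,241)))
p=proj(ci,[587,241,35])[0];k,b=mask_bbox(im,(0,0,0),(180,255,85),p);print(p,b,fit([(ci,b)],[(31,0),(31,35)],(587,241)))
E
```

```text
time_s: 32.1
tcp_pos: [589.7, 282.7, 258.3]
tool_rot: [-180.0, 0.0, 90.0]
ft_force: [0.6, -1.1, -0.4]
gripper_width: 85.2
grasp_force: 0.0
[589.72376182 282.67148659 258.25649933]
big_weight [253.6 180.8 311.6 245.2] 0.72 (array([584.4, 241.2,  36.1]), array([-0.7,  0.3,  0.7, -0.2]))
[285.05849276 217.1029569 ] [254.5 181.5 312.5 242.5] (array([585.3, 240.7,  27.6]), array([-0.,  0.,  0., -0.]))
```

View pics/w8.png

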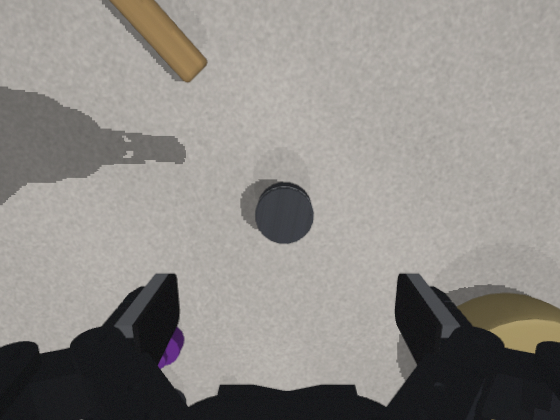

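The big weight is at (285,212), its model fit giving about (585,241); the brush is well clear.

```bash
python3 -m creep '[0,0,0,-0.173,-0.018,0.5,1, 0,0,0,-0.173,-0.018,0.5,1, 0,0,0,-0.173,-0.018,0.6,1, 0,0,0,-0.173,-0.018,0.7,1, 0,0,0,-0.173,-0.018,0.8,1, 0,0,0,-0.173,-0.018,0.88,1, 0,0,0,-0.173,-0.018,0.95,1, 0,0,0,-0.173,-0.018,1,1, 0,0,0,-0.173,-0.018,1,1, 0,0,0,-0.173,-0.018,1,0, 0,0,0,-0.173,-0.018,1,0, 0,0,0,-0.173,-0.018,1,0, 0,0,0,-0.173,-0.018,1,0, 0,0,0,-0.173,-0.018,1,0]'
python3 -m creep '[0,0,0,0,0,0,1, 0,0,0,0,0,0,1, 0,0,0,0,0,0,1, 0,0,0.5,0,0,0,1, 0,0,0.5,0,0,0,1, 0,0,0.5,0,0,0,1, 0,0,0.5,0,0,0,1, 0,0,0.5,0,0,0,1, 0,0,0.5,0,0,0,1, 0,0,0.5,0,0,0,1, 0,0,0.5,0,0,0,1, 0,0,0.5,0,0,0,1, 0,0,0.5,0,0,0,1, 0,0,0.5,0,0,0,1, 0,0,0.5,0,0,0,1]'
python3 -m creep '[0,0,0,0,0,0,0, 0,0,0,0,0,0,0, 0,0,0,0,0,0,0, 0,0,0,0,0,0,0, 0,0,0,0,0,0,0, 0,0,0,0,0,0,0]'
```

```text
time_s: 33.6
tcp_pos: [585.5, 240.3, 10.5]
tool_rot: [179.9, -0.0, 90.0]
ft_force: [-1.3, -1.6, 8.0]
gripper_width: 59.9
grasp_force: 65.3
time_s: 35.1
tcp_pos: [584.7, 240.4, 9.1]
tool_rot: [-180.0, -0.0, -0.0]
ft_force: [0.3, -0.6, -0.6]
gripper_width: 85.6
grasp_force: 0.0
time_s: 35.7
tcp_pos: [584.9, 240.3, 9.6]
tool_rot: [-180.0, -0.0, 0.1]
ft_force: [-3.1, -0.2, 7.7]
gripper_width: 60.1
grasp_force: 65.5
```

```bash
python3 -m creep '[0,0,0,0,0,-0.05,0, 0,0,0,0,0,-0.15,0, 0,0,0,0,0,-0.3,0, 0,0,0,0,0,-0.5,0, 0,0,0,0,0.1,-0.744,0, 0,0,0,0.05,0.25,-0.744,0, 0,0,0,0.05,0.4,-0.744,0, 0,0,0,0.05,0.55,-0.744,0, 0,0,0,0.05,0.7,-0.744,0, 0,0,0,0.05,0.85,-0.744,0, 0,0,0,0.05,0.98,-0.744,0, 0,0,0,0.05,0.98,-0.744,0]'
python3 -m creep '[0,0,0,0.02,0.15,0,0, 0,0,0,0.03,0.3,0,0, 0,0,0,0.048,0.45,0,0, 0,0,0,0.048,0.6,0,0, 0,0,0,0.048,0.75,0,0, 0,0,0,0.048,0.88,0,0, 0,0,0,0.048,0.97,0,0, 0,0,0,0.048,0.97,0,0, 0,0,0,0.048,0.97,0,0, 0,0,0,0.048,0.97,0,0]'
python3 - <<'E'
from h import *
print(row([609.5,-269.7,195]),ctrl.state()['tcp_pos'],ctrl.state()['gripper_width'])
E
```

```text
time_s: 36.9
tcp_pos: [596.9, -10.6, 195.4]
tool_rot: [179.8, 0.0, -0.3]
ft_force: [0.2, 0.1, -6.7]
gripper_width: 59.8
grasp_force: 68.5
time_s: 37.9
tcp_pos: [609.4, -246.3, 195.2]
tool_rot: [-180.0, 0.0, 0.1]
ft_force: [-0.3, 0.2, -7.0]
gripper_width: 59.8
grasp_force: 68.7
[-0.0002, 0.0001, 0.0005, 0.0002, 0.0937, 0.0008] [ 609.41548081 -246.27838538  195.22749579] 59.80384282640679
```

```bash
python3 -m creep '[0,0,0,0,0.092,0,0, 0,0,0,0,0.092,0.06,0, 0,0,0,0,0.092,0.12,0, 0,0,0,0,0.092,0.17,0, 0,0,0,0,0.092,0.2,0, 0,0,0,0,0.092,0.22,0, 0,0,0,0,0.092,0.232,0, 0,0,0,0,0.092,0.238,0, 0,0,0,0,0.092,0.24,0, 0,0,0,0,0.092,0.24,0, 0,0,0,0,0.092,0.24,0]'
python3 -m creep '[0,0,0,0,0,0.003,0, 0,0,0,0,0,0.006,0, 0,0,0,0,0,0.006,0, 0,0,0,0,0,0.006,0]'
```

```text
time_s: 39.0
tcp_pos: [609.4, -270.4, 135.3]
tool_rot: [180.0, -0.0, 0.0]
ft_force: [0.2, -0.8, -6.9]
gripper_width: 59.9
grasp_force: 68.6
time_s: 39.4
tcp_pos: [609.5, -270.4, 133.7]
tool_rot: [-180.0, -0.0, 0.0]
ft_force: [0.6, 0.1, -4.7]
gripper_width: 59.9
grasp_force: 68.9
```

```bash
python3 -m creep '[0,0,0,0,0,0.003,0, 0,0,0,0,0,0.005,0, 0,0,0,0,0,0.005,0, 0,0,0,0,0,0.003,1, 0,0,0,0,0,0.003,1, 0,0,0,0,0,0.003,1, 0,0,0,0,0,0.003,1, 0,0,0,0,0,0.003,1, 0,0,0,0,0,-0.1,1, 0,0,0,0,0,-0.3,1, 0,0,0,0,0,-0.5,1, 0,0,0,-0.2,-0.3,-0.504,1, 0,0,0,-0.2,-0.3,-0.504,1, 0,0,0,-0.2,-0.3,-0.504,1]'
python3 - <<'E'
from h import *
s=ctrl.state();print(s['tcp_pos'])
ci=cams.camera_info('wrist');im=cams.read_camera('wrist');cv2.imwrite('pics/w9.png',im[...,::-1])
for q,p in(('big_weight',[(31,124),(31,159)]),):
  for d in cams.find_in(q,'wrist')[:3]:
        b=np.array(d['bbox']);print(q,np.round(b,1),round(d['conf'],2),fit([(ci,b)],p,(609,-270)))
E
```

```text
time_s: 40.8
tcp_pos: [556.6, -190.8, 260.1]
tool_rot: [-179.9, 0.1, 0.3]
ft_force: [0.8, -1.5, 0.4]
gripper_width: 85.3
grasp_force: 0.0
[ 556.59728584 -190.76008382  260.08144791]
big_weight [353.1  81.8 458.3 179.9] 0.88 (array([ 609.5, -270.1,  158.3]), array([-0.2,  0.2,  0.1, -0.3]))
```

View pics/w9.png

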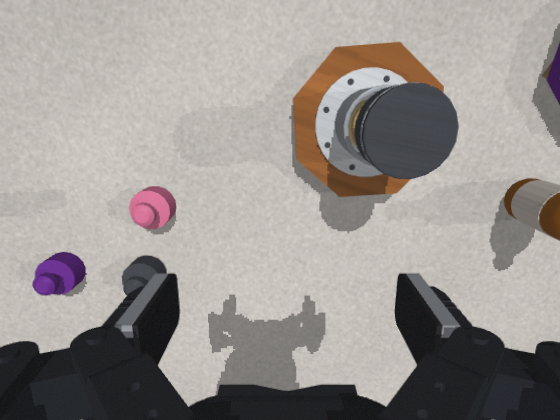

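The big weight sits on the follower, its top centred near (408,130), matching (609.5,-270.1) at height 158. Next, the small weight.

```bash
python3 -m creep '[0,0,0,-0.318,-0.668,0,1, 0,0,0,-0.318,-0.668,0,1, 0,0,0,-0.318,-0.668,0,1, 0,0,0,-0.318,-0.668,0,1, 0,0,0,-0.318,-0.668,0,1, 0,0,0,-0.318,-0.668,0,1, 0,0,0,-0.318,-0.668,0,1]'
python3 - <<'E'
from h import *
s=ctrl.state();print(s['tcp_pos'])
ci=cams.camera_info('wrist');im=cams.read_camera('wrist');cv2.imwrite('pics/w10.png',im[...,::-1])
for q,p in(('small_weight',[(22,0),(22,24),(12,35),(12,43)]),):
  for d in cams.find_in(q,'wrist')[:4]:
        b=np.array(d['bbox']);g=at(ci,[(b[0]+b[2])/2,b[1]+b[3]/2],0)[:2];print(q,np.round(b,1),round(d['conf'],2),fit([(ci,b)],p,(435,-28)))
E
```

```text
time_s: 41.6
tcp_pos: [480.6, -29.6, 259.4]
tool_rot: [180.0, -0.0, -0.1]
ft_force: [0.6, 0.1, 0.3]
gripper_width: 85.4
grasp_force: 0.0
[480.62457019 -29.59992674 259.36295361]
small_weight [274.2 117.4 322.1 159.6] 0.92 (array([517.3, -41.1,  43. ]), array([ 2.3, -1.4, -2.3,  1.2]))
small_weight [174.9 190.8 215.6 233.1] 0.89 (array([437.1,  70.9,  43. ]), array([-1.8, -0.9,  2.6,  1. ]))
small_weight [262.6 191.8 300.7 237.5] 0.69 (array([433.9, -23.9,  43. ]), array([-1.3,  0.9,  1.3, -0.8]))
```

View pics/w10.png

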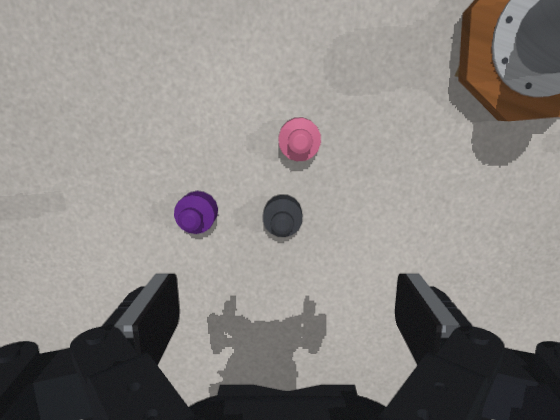

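The dark weight is at (283,215), with pink at (300,139) and purple at (196,212). One grasp at yaw 0 keeps the fingers clear of both.

```bash
python3 -m creep '[0,0,0,-0.186,-0.018,0.5,1, 0,0,0,-0.186,-0.018,0.5,1, 0,0,0,-0.186,-0.018,0.6,1, 0,0,0,-0.186,-0.018,0.7,1, 0,0,0,-0.186,-0.018,0.8,1, 0,0,0,-0.186,-0.018,0.88,1, 0,0,0,-0.186,-0.018,0.95,1, 0,0,0,-0.186,-0.018,1,1, 0,0,0,-0.186,-0.018,1,1, 0,0,0,-0.186,-0.018,1,1]'
python3 -m creep '[0,0,0,0,0,0.02,1, 0,0,0,0,0,0.02,1, 0,0,0,0,0,0.02,0, 0,0,0,0,0,0.02,0, 0,0,0,0,0,0.02,0, 0,0,0,0,0,0.02,0, 0,0,0,0,0,0.02,0, 0,0,0,0,0,0.02,0, 0,0,0,0,0,0.02,0]'
```

```text
time_s: 42.7
tcp_pos: [433.5, -24.3, 9.6]
tool_rot: [180.0, 0.0, -0.0]
ft_force: [0.1, 0.2, 0.3]
gripper_width: 85.3
grasp_force: 0.0
time_s: 43.6
tcp_pos: [433.4, -23.9, 5.0]
tool_rot: [-180.0, -0.0, -0.0]
ft_force: [-1.7, 0.6, 14.0]
gripper_width: 41.8
grasp_force: 59.2
```

```bash
python3 -m creep '[0,0,0,0,0,-0.05,0, 0,0,0,0,0,-0.2,0, 0,0,0,0,0,-0.4,0, 0,0,0,0,0,-0.6,0, 0,0,0,0,0,-0.8,0, 0,0,0,0.1,0.14,-0.88,0, 0,0,0,0.2,0.28,-0.88,0, 0,0,0,0.3,0.42,-0.88,0, 0,0,0,0.4,0.56,-0.88,0, 0,0,0,0.5,0.7,-0.88,0, 0,0,0,0.6,0.84,-0.88,0, 0,0,0,0.68,0.95,-0.88,0, 0,0,0,0.7,0.98,-0.88,0, 0,0,0,0.7,0.98,-0.88,0, 0,0,0,0.7,0.98,-0.88,0, 0,0,0,0.7,0.98,-0.88,0]'
python3 - <<'E'
from h import *
cams.read_camera('top')
print(row([609.5,-270.2,225]),ctrl.state()['tcp_pos'],ctrl.state()['gripper_width'])
E
```

```text
time_s: 45.2
tcp_pos: [608.1, -268.0, 224.9]
tool_rot: [-180.0, 0.0, 0.1]
ft_force: [-0.5, -0.1, -2.8]
gripper_width: 41.3
grasp_force: 62.6
[-0.0, 0.0, 0.0003, 0.0053, 0.0083, -0.0004] [ 608.16183182 -268.12686279  224.91223234] 41.433868745578
```

```bash
python3 -m creep '[0,0,0,0.005,0.008,0,0, 0,0,0,0.005,0.008,0.06,0, 0,0,0,0.005,0.008,0.12,0, 0,0,0,0.005,0.008,0.17,0, 0,0,0,0.005,0.008,0.2,0, 0,0,0,0.005,0.008,0.22,0, 0,0,0,0.005,0.008,0.23,0, 0,0,0,0.005,0.008,0.235,0, 0,0,0,0.005,0.008,0.237,0, 0,0,0,0.005,0.008,0.237,0]'
python3 -m creep '[0,0,0,0,0,0.003,0, 0,0,0,0,0,0.005,0, 0,0,0,0,0,0.005,0]'
```

```text
time_s: 46.25
tcp_pos: [609.7, -270.9, 165.6]
tool_rot: [180.0, -0.0, 0.0]
ft_force: [0.5, 0.3, -2.6]
gripper_width: 41.4
grasp_force: 62.6
time_s: 46.55
tcp_pos: [609.7, -270.9, 164.2]
tool_rot: [-180.0, -0.0, 0.0]
ft_force: [0.4, -0.4, 0.3]
gripper_width: 41.5
grasp_force: 62.8
```

```bash
python3 -m creep '[0,0,0,0,0,0.003,0, 0,0,0,0,0,0.003,0, 0,0,0,0,0,0.001,1, 0,0,0,0,0,0.001,1, 0,0,0,0,0,0.001,1, 0,0,0,0,0,0.001,1, 0,0,0,0,0,0.001,1, 0,0,0,0,0,-0.06,1, 0,0,0,0,0,-0.2,1, 0,0,0,0,0,-0.4,1, 0,0,0,-0.2,-0.5,-0.4,1, 0,0,0,-0.2,-0.5,-0.4,1, 0,0,0,-0.2,-0.5,-0.4,1, 0,0,0,-0.2,-0.5,-0.4,1, 0,0,0,-0.2,-0.5,-0.4,1]'
python3 - <<'E'
from h import *
ci=cams.camera_info('wrist');im=cams.read_camera('wrist')
for q,p in(('big_weight',[(31,124),(31,159)]),('small_weight',[(22,159),(22,183),(12,194),(12,202)])):
  for d in cams.find_in(q,'wrist')[:4]:
        b=np.array(d['bbox']);print(q,np.round(b,1),round(d['conf'],2),fit([(ci,b)],p,(609,-270)))
s=cams.read_camera('scene');o=cv2.resize(s[120:220,90:250],(560,350),interpolation=cv2.INTER_CUBIC)
w=cv2.resize(im,(333,250));v=np.zeros((600,560,3),np.uint8);v[:350]=o;v[350:,:333]=w
cv2.imwrite('pics/f.png',v[...,::-1])
E
```

```text
time_s: 48.05
tcp_pos: [559.7, -145.8, 264.4]
tool_rot: [180.0, -0.0, 0.0]
ft_force: [-0.6, 0.1, -0.5]
gripper_width: 85.0
grasp_force: 0.0
big_weight [411.6  86.  512.9 182.3] 0.88 (array([ 609.7, -270.7,  146.3]), array([-0.4,  1.6,  0.4, -3.3]))
small_weight [444.  100.8 537.9 178.3] 0.97 (array([ 609.3, -272. ,  199.7]), array([ 0. ,  1.1,  0. , -1.5]))
small_weight [172.5 189.1 218.6 232.8] 0.83 (array([553.7, -92.6, 162.7]), array([-2. , -2.5, 24.6, 26.5]))
small_weight [ 81.2 254.6 125.2 296.5] 0.56 (array([505. , -27.6, 150. ]), array([-1.9, -2.5, 32.5, 27.9]))
```

View pics/f.png

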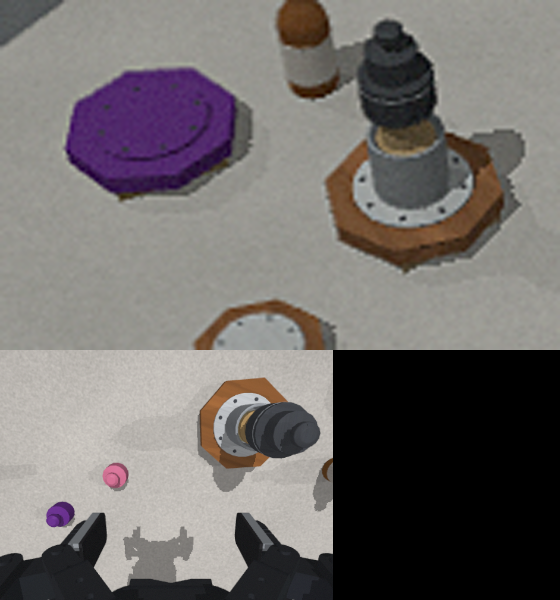

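The picture shows the full stack upright on the larger brown board, with the small weight at (390,50) centred on the big one. The bottle is standing and the gripper is clear.

```bash
python3 -c "
from bench import ctrl
print(ctrl.hand_in())"
```

```text
the job is handed in; nothing more can be done
None
```

The job is handed in: the cheese, hoop, follower, big weight and small weight are stacked upright on the disc of the larger brown board, with the two weights within about 2 mm of the stack's centre in the last pictures, and the arm stayed clear of the bottle and brush; the hand-in returned no verdict.

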